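Put the paste scraper back in its case and shut the lid

ROBOT

A 6-joint arm with a two-finger parallel gripper is mounted at the origin on the work surface. World frame = base frame: x ahead of the robot, y to its left, z up, the work surface at z = 0. Lengths are in m, angles in rad, forces in N, time in s.
With the tool pointing down it reaches from about 0.25 to 0.725 m from the base axis. Payload 4 kg.
Tool frame: the origin (TCP) lies at the very end of the fingers, on their centre line; the grasp point (between the pads) lies 19 mm behind it; z points along the fingers, y is the line along which they close (so a half turn about z gives the same grasp; the last joint's range is limited). The gripper opens to 85 mm and grips with 20 to 120 N. Pads are 22 mm wide; open, the fingers measure 114 mm over their backs; the gripper's body (76 mm by 85 mm) begins 54 mm behind the grasp point. The pads swing forward as they close: fully open they stand 13 mm farther back than shut.
Start: joints at [1.339, 0.241, 0.005, 1.335, 0, 1.571], TCP at [0.115, 0.487, 0.231] pointing down, gripper open.
Joint ranges: [-2.72, 2.72], [-1.05, 1.87], [-1.09, 1.28], [-1.99, 2.15], [-1.42, 1.44], [-3.14, 3.14]. Speed limits (rad/s): [2.79, 2.79, 3.14, 3.14, 3.14, 3.14].

INTERFACE

Orientations are given as a unit quaternion [x, y, z, w].
In Python, from rig import readout, vision, workorder gives the robot as it stands.
- The arm moves only by the shell command python3 -m handwheel 'ROWS'. ROWS is JSON, a list of rows, each a list of 3 entries, a list of its own where there are three numbers: the shift along the tool's x, y, z in mm, then the turn, a rotation vector about the tool's x, y, z in rad, then the opening, from 0 (shut) to 1 (fully open). In form: [[[tx, ty, tz], [ax, ay, az], jaw], ...]. A call has 1 to 8 rows; each row shifts and turns the commanded pose from where the row before left it, along the tool's axes as they then stand; what a row does not reach is not made up. A row lasts 1/8 s, in which the tool goes at most 62.5 mm and 10.7 degrees, less where a joint would pass 70% of its speed; a pose out of reach is approached as far as the arm can. A call with a gripper value outside its range is refused whole. The fingers move at their own pace and stop on an object; the grip force is fixed at half the most. Time passes only in rows, so rows that do not move let the fingers close. It gives the time, the measured TCP pose, the force, the opening and the grip force at its end, in the units of the state.
- readout.get_obs(): the state, without advancing time (a new reading comes with each control period).
- vision.snapshot(name): name is "side" or "top" or "wrist"; returns a dict with "image" (384x512x3 uint8, blue, green, red), "fx", "fy", "cx", "cy" (pixels), "position" and "rotation" of the camera in the world. Camera axes: x right, y up, looking along -z (the intrinsics and any distortion apply to the point x, -y, -z); pixel columns grow to the right and rows downward; lengths in m; the calibration is good to about 2 mm. A picture is of the moment at which its call begins. There is no depth.
- workorder.close_job(): hands the job in; it is judged then, once.
The state is a dict: "clock": time; "joint_positions": joint angles; "dq": joint speeds; "joint_torque": joint torques, N m; "ee_pos": TCP position; "eef_rot": TCP orientation; "force": force on the tool from outside, world axes, zero at the start; "ft_torque": the same for the moment, N m; "opening": opening from 0.0 (shut) to 1.0 (fully open); "grasp_force": force on a finger pad.
Only numpy, scipy, OpenCV 4.12 (cv2) and the standard library are available. Lean on these libraries where they do the work, as an engineer would, in place of code of your own. Each camera call takes 0.05 s, during which the arm holds its last target. There are 200 camera calls.

TASK

Take the red-handled steel scraper from the drip stand and slide its blade, edge down, fully home into the slot of the white block inside the open instrument case, without dropping it. Then lower the blue lid gently until it is shut. Leave the blue mould, the jar and the tape measure where they are.

Things in the scene. Friction and masses are not known exactly. Their poses are not given: they have to be found in the camera images.
- scraper: Steel scraper, loose, 0.3 kg: blade 140 long (y), 5 thick (x), z = 0 to 60; red grip bar 140 long, 20 thick (x), along the whole top, z = 60 to 84. Origin: middle of the blade's lower edge. It starts standing on that edge in the stand, its top leaning 20 degrees to the stand's -x; grip it mid-length across the 20 mm, approaching along its own -z. The same both ways round.
- stand: Drip stand, fixed: blue foot 110 (x) x 160 (y), steel rest tilted 20 degrees. Two cheeks (30 wide, at y = +-52, 56 up the blade) back the blade on the -x side; an 8 high lip stands on the +x side. Origin: underside centre of the foot, on the table. The blade's lower edge starts at x = 20, z = 45.
- case: Grey instrument case, fixed, open on top: 180 (x) x 200 (y) x 102 high, walls and floor 6. Origin: underside centre; lid hinged on the +x rim. In it is a fixed white block, 120 (x) x 186 (y), with the slot. With the scraper fully home its lower edge is at z = 12 and its grip's top at z = 96, 6 below the rim.
- slot_area (a point): Case point x = -10, y = 0, z = 42: the MEAN place of the slot's mouth. The block sits up to 10 off in x either way, differently each time and not reported: the slot's centre is at case x = -20 to 0; find it by touch or sight. Slot: 8 wide (x), 186 long (y), floor at z = 12. On its -x side a flat white land, 46 wide, top at z = 42.
- fence_area (a point): Case point x = 1, z = 54: MEAN place of the middle of the orange fence's top; it shifts with the block. The fence is 14 thick (x), runs along the slot's +x side, flush with the slot's wall, 12 higher than the land. A blade lowered over the land to below the fence top and moved to +x stops against the fence, above the slot. Beyond it, white again at z = 42.
- lid (a joint): Lid hinge, rad: 0 shut, about 1.57 upright, at most 1.9 (leaning back to +x). It starts near upright or leaning back. Stiff: the lid stays where it is left; about 3 N at its free edge moves it.
- lid_hinge (a point): On the lid's hinge line, middle of the case's +x rim (case x = 90, z = 102.5). When shut the lid, 180 long from the hinge, 200 wide, 8 thick, lies on the rim, its top at z = 110.5.
- lid_tab (a point): Centre of the black thumb tab, 24 long, 70 wide, 8 thick, in the lid's plane at the middle of its free edge, 190 from the hinge line; the tab ends 202 from it.
- mould: Blue round mould full of set paste, 84 across, 40 high, loose. Origin: underside centre. Leave it alone.
- jar: White jar with orange cap, 60 across, 85 high, loose. Origin: underside centre. Leave it alone.
- tape: Black tape measure, 70 x 66 x 34 high, loose. Origin: underside centre. Leave it alone.
There are look-alikes about, which are no part of the job. Several things have the shape of the scraper; the one meant has the colours described above.

How it is judged:
By the outcome, as a careful person would: the job done as asked, in the order asked, and still so for the second after the job is handed in, with the robot touching nothing.
It also fails if it takes over 59 s, if anything falls off the work surface, if the arm or the gripper's body presses on something with over 40 N, if the wrist force passes 120 N, or if a joint passes its speed limit or range.

## Working session

There is one attempt and no reset: what is moved stays moved. The work goes in short steps, Python scripts to look and compute and a shell command to move; the robot and the scene stay as the last step left them, time stands still between calls to the robot, and variables do not carry over. Pictures are saved under pics/ and viewed, at most 10 in all, crops included, and the job is handed in when it is done.

```bash
mkdir -p pics; ls
python3 - <<'E'
from rig import readout, vision
import cv2,numpy as np
o=readout.get_obs();print({k:np.round(v,3).tolist() for k,v in o.items()})
for n in ("top","side"):
    s=vision.snapshot(n);cv2.imwrite(f"pics/{n}0.png",cv2.resize(s["image"],(800,600),interpolation=cv2.INTER_CUBIC))
    print(n,{k:(np.round(v,4).tolist()) for k,v in s.items() if k!="image"})
    np.save(f"pics/{n}0.npy",s,allow_pickle=True)
E
```

```text
pics
{'clock': 0.0, 'joint_positions': [1.339, 0.241, 0.004, 1.335, -0.0, 1.571], 'dq': [0.0, -0.0, 0.0, -0.001, 0.002, 0.001], 'joint_torque': [0.0, -37.232, 25.241, 0.017, 0.0, -0.0], 'ee_pos': [0.115, 0.486, 0.23], 'eef_rot': [0.116, 0.993, -0.001, -0.0], 'force': [0.505, -0.98, -0.331], 'ft_torque': [-0.065, -0.043, 0.039], 'grasp_force': 0.0, 'opening': 1.0}
top {'fx': 371.3855, 'fy': 371.3855, 'cx': 256.8758, 'cy': 191.5293, 'position': [0.2698, -0.0176, 1.3641], 'rotation': [0.0798, -0.0808, -0.6885, 0.7162]}
side {'fx': 363.7597, 'fy': 363.7597, 'cx': 252.6536, 'cy': 195.6354, 'position': [0.0203, -0.8354, 0.6569], 'rotation': [0.4722, -0.15, -0.2382, 0.8353]}
```

View pics/top0.png

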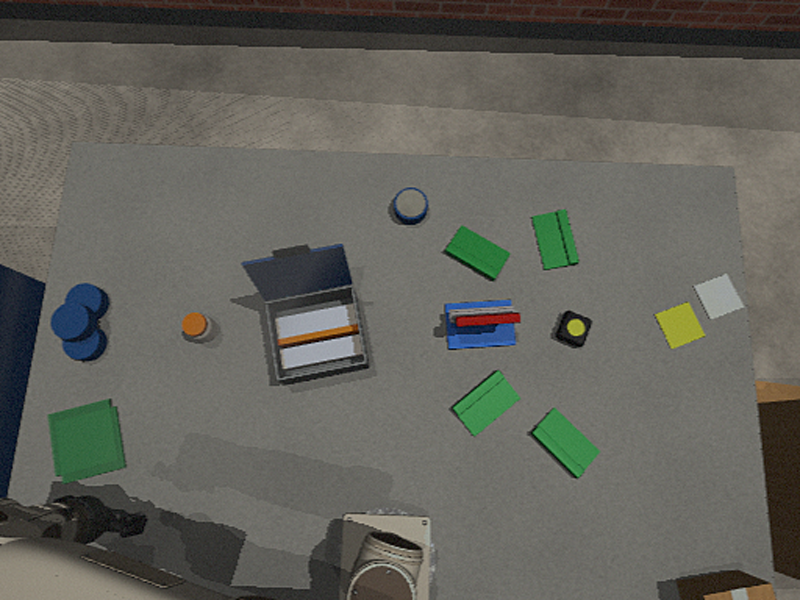

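View pics/side0.png

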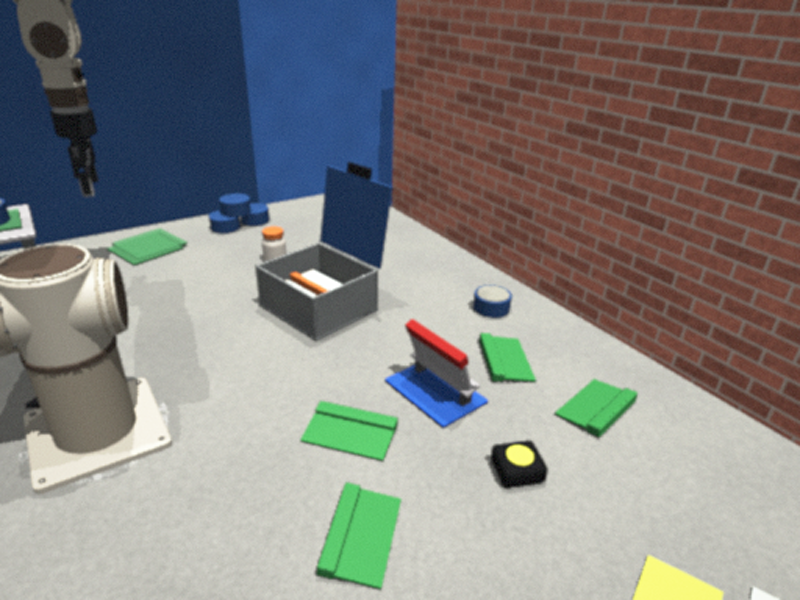

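Run:
```python
import cv2,numpy as np
t=np.load("pics/top0.npy",allow_pickle=True).item()["image"]; s=np.load("pics/side0.npy",allow_pickle=True).item()["image"]
def tile(a,x,y,w,h,k):
    c=cv2.resize(a[y:y+h,x:x+w],None,fx=k,fy=k,interpolation=cv2.INTER_CUBIC)
    for i in range(0,w,10):
        cv2.line(c,(i*k,0),(i*k,6 if (x+i)%50 else 14),(0,255,255),1)
    for j in range(0,h,10):
        cv2.line(c,(0,j*k),(6 if (y+j)%50 else 14,j*k),(0,255,255),1)
    return c
a=tile(t,150,150,100,100,4);b=tile(t,270,180,80,50,5)
c=tile(s,160,100,100,120,4)[:, :400];d=tile(s,240,200,80,75,5)
can=np.zeros((600,800,3),np.uint8)
can[:400,:400]=a; can[:250,400:800]=b; can[250:250+350,400:800]=d[:350]
cv2.imwrite("pics/crop1.png",can)
can=tile(s,160,100,100,115,5)
cv2.imwrite("pics/crop2.png",can)
```

```text
(no output)
```

View pics/crop1.png

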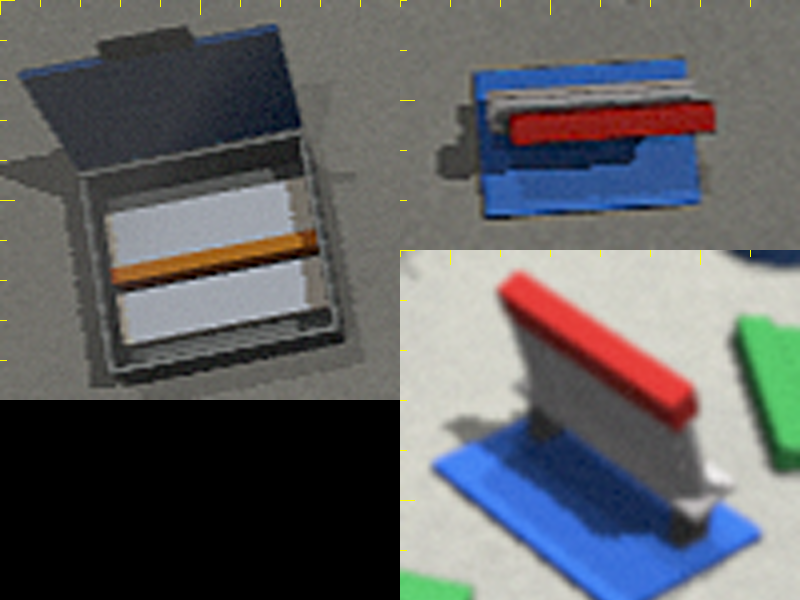

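View pics/crop2.png

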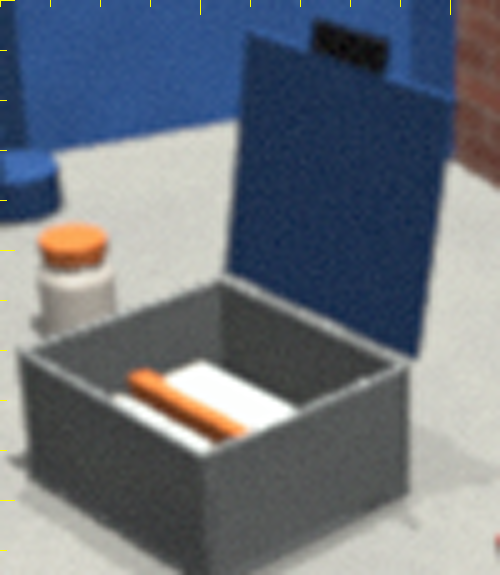

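```bash
cat > h.py <<'E'
import numpy as np
from scipy.spatial.transform import Rotation as R
from scipy.optimize import least_squares
def proj(s,P):
    p=(np.asarray(P)-s["position"])@R.from_quat(s["rotation"]).as_matrix()
    return np.stack([s["cx"]+s["fx"]*p[:,0]/-p[:,2], s["cy"]-s["fy"]*p[:,1]/-p[:,2]],1)
def px(uv,k,ox,oy): return (np.array(uv,float)+.5)/k-.5+[ox,oy]
def rz(a): return R.from_euler('z',a).as_matrix()
E
python3 - <<'E'
from h import *
T=np.load("pics/top0.npy",allow_pickle=True).item();S=np.load("pics/side0.npy",allow_pickle=True).item()
A=lambda uv:px(uv,4,150,150);B=lambda uv:px(uv,5,270,180);C=lambda uv:px(uv,5,160,100);D=lambda uv:px(uv,5,240,200)
h=.102
def case(p):
    w=lambda L:np.array(L)@rz(p[2]).T+[p[0],p[1],0]
    r=[proj(T,w([[.09,.1,h],[.09,-.1,h],[-.09,.1,h],[-.09,-.1,h]]))-A([[82,176],[303,133],[110,375],[338,336]]),
       proj(S,w([[-.09,.1,h],[-.09,-.1,h],[.09,-.1,h],[-.09,.1,0],[.09,-.1,0]]))-C([[20,350],[208,455],[408,362],[28,485],[408,495]])]
    c,s_=np.cos(p[3]),np.sin(p[3])
    L=lambda d,y:[.09-d*c,y,.1025+d*s_]
    r+=[proj(T,w([L(.18,.1),L(.18,-.1)]))-A([[20,75],[278,26]]),proj(S,w([L(.18,.1),L(.18,-.1)]))-C([[247,33],[453,100]])]
    return np.concatenate(r)
f=least_squares(lambda p:case(p).ravel(),[.38,.15,0.,1.57]);print("case",f.x.round(4));print(case(f.x).round(1).tolist())
p=f.x;w=lambda L:np.array(L)@rz(p[2]).T+[p[0],p[1],0]
# case-x of observed lines, at y=+-.08 etc
Tm=R.from_quat(T["rotation"]).as_matrix()
def back(s,uv,z):
    d=np.array([(uv[:,0]-s["cx"])/s["fx"],-(uv[:,1]-s["cy"])/s["fy"],-np.ones(len(uv))]).T@R.from_quat(s["rotation"]).as_matrix().T
    return s["position"]+d*((z-s["position"][2])/d[:,2])[:,None]
loc=lambda P:(P-[p[0],p[1],0])@rz(p[2])
for n,uv,z in (("fence+x top",[[112,268],[317,230]],.054),("land -x edge",[[122,345],[308,307]],.042),("block +x edge",[[107,213],[288,182]],.042)):
    print(n,(loc(back(T,A(uv),z))*1e3).round(1).tolist())
def stand(q):
    w=np.array([[.055,.08,q[3]],[.055,-.08,q[3]],[-.055,-.08,q[3]],[-.055,.08,q[3]]])@rz(q[2]).T+[q[0],q[1],0]
    return proj(T,w)-B([[75,73],[285,60],[300,203],[85,216]])
g=least_squares(lambda q:np.append(stand(q).ravel(),(q[3]-.008)*300),[.38,-.1,0,.01]);print("stand",g.x.round(4),stand(g.x).round(1).tolist())
def scr(q):
    a=np.radians(20);M=rz(q[3])@R.from_euler('y',-a).as_matrix()
    w=lambda L:np.array(L)@M.T+q[:3]
    k=.084
    return np.concatenate([proj(T,w([[.01,.07,k],[.01,-.07,k],[-.01,.07,k],[-.01,-.07,k]]))-B([[112,117],[315,103],[112,145],[315,130]]),
     proj(S,w([[.01,.07,k],[-.01,.07,k],[.01,-.07,k]]))-D([[120,22],[100,40],[297,138]])])
g=least_squares(lambda q:scr(q).ravel(),[.39,-.1,.045,0]);q=g.x;print("scraper",q.round(4),scr(q).round(1).tolist())
E
```

```text
case [0.4801 0.1717 0.2381 1.7778]
[[-0.7, -0.4], [0.6, -0.6], [0.1, 0.9], [1.4, -1.1], [-1.6, -0.5], [-1.3, -0.1], [0.6, 0.1], [-0.2, -1.4], [0.3, -0.5], [0.0, 0.4], [0.4, 0.3], [0.5, -1.4], [0.5, -0.9]]
fence+x top [[12.6, 92.9, 54.0], [10.5, -92.2, 54.0]]
land -x edge [[-55.2, 96.7, 42.0], [-54.4, -71.3, 42.0]]
block +x edge [[65.7, 91.8, 42.0], [61.8, -74.0, 42.0]]
stand [ 0.5324 -0.2012  0.0994  0.0078] [[-0.3, -0.3], [0.1, -0.2], [0.2, 0.2], [-0.0, 0.2]]
scraper [ 0.55   -0.202   0.0394  0.1012] [[-0.2, -0.4], [-0.0, -0.0], [0.1, -0.2], [0.2, 0.3], [0.3, -0.3], [-1.0, 0.3], [0.4, 0.1]]
```

```bash
cat >> h.py <<'E'
from rig import readout
A20=np.radians(20)
def tool(yaw,lean=0.): # tool y along +x of part, tool z along its -z
    M=rz(yaw)@R.from_euler('y',-lean).as_matrix()
    return np.stack([-M[:,1]*-1*-1,M[:,0],-M[:,2]],1) if False else np.stack([np.cross(M[:,0],-M[:,2]),M[:,0],-M[:,2]],1),M
def go(pos,Rt,n):
    o=readout.get_obs();R0=R.from_quat(o["eef_rot"]).as_matrix()
    d=R0.T@(np.array(pos)-o["ee_pos"]);rv=R.from_matrix(R0.T@Rt).as_rotvec()
    r=R.from_rotvec(rv/n).as_matrix();Sm=sum(np.linalg.matrix_power(r,k) for k in range(n))
    t=np.linalg.solve(Sm,d)*1e3
    print("t",o["clock"],"at",np.round(o["ee_pos"],4),"err mm",(d*1e3).round(1),"rv",rv.round(4),"\n n",n,"row",t.round(2).tolist(),(rv/n).round(4).tolist(),"F",np.round(o["force"],1),np.round(o["ft_torque"],2),"open",round(o["opening"],3),"g",round(o["grasp_force"],1))
E
python3 - <<'E'
from h import *
Rt,M=tool(.101,A20)
go(np.array([.551,-.201,.044])+M@[0,0,.134],Rt,16)
E
```

```text
t 0.1 at [0.1148 0.4861 0.2305] err mm [-539.1 -583.3   61.7] rv [-0.3048 -0.2148  1.2249] 
 n 16 row [-51.0, -13.63, 3.55] [-0.019, -0.0134, 0.0766] F [ 0.1 -0.4 -0.8] [ 0.01 -0.02 -0.05] open 1.0 g 0.0
```

```bash
python3 -m handwheel '[[[-33,-42,0],[0,0,0],1],[[-33,-42,0],[0,0,0],1],[[-33,-42,0],[0,0,0],1],[[-33,-42,0],[0,0,0],1],[[-33,-42,0],[0,0,0],1],[[-33,-42,0],[0,0,0],1],[[-33,-42,0],[0,0,0],1],[[-33,-42,0],[0,0,0],1]]'
python3 - <<'E'
from h import *
Rt,M=tool(.101,A20)
go(np.array([.551,-.201,.044])+M@[0,0,.134],Rt,8)
E
```

```text
clock: 1.1
ee_pos: [0.2948, 0.0973, 0.2313]
eef_rot: [0.115, 0.993, 0.0, 0.0]
force: [0.2, -0.0, 0.4]
opening: 1.001
grasp_force: 0.0
t 1.1 at [0.2948 0.0973 0.2313] err mm [-274.4 -246.7   61.4] rv [-0.3026 -0.2158  1.2253] 
 n 8 row [-47.61, -10.65, 7.94] [-0.0378, -0.027, 0.1532] F [ 0.2 -0.   0.4] [ 0.02 -0.05 -0.07] open 1.001 g 0.0
```

```bash
python3 -m handwheel '[[[-47.6,-10.6,7.9],[-0.0378,-0.027,0.1532],1],[[-47.6,-10.6,7.9],[-0.0378,-0.027,0.1532],1],[[-47.6,-10.6,7.9],[-0.0378,-0.027,0.1532],1],[[-47.6,-10.6,7.9],[-0.0378,-0.027,0.1532],1],[[-47.6,-10.6,7.9],[-0.0378,-0.027,0.1532],1],[[-47.6,-10.6,7.9],[-0.0378,-0.027,0.1532],1],[[-47.6,-10.6,7.9],[-0.0378,-0.027,0.1532],1],[[-47.6,-10.6,7.9],[-0.0378,-0.027,0.1532],1]]'
python3 - <<'E'
from h import *
from rig import vision
import cv2
Rt,M=tool(.101,A20)
go(np.array([.551,-.201,.044])+M@[0,0,.134],Rt,2)
s=vision.snapshot("wrist");cv2.imwrite("pics/w1.png",s["image"]);np.save("pics/w1.npy",s,allow_pickle=True)
a=[.551,-.201,.044];P=np.array([[.01,.07,.084],[.01,-.07,.084],[-.01,-.07,.084],[-.01,.07,.084]])@M.T+a
print(proj(s,P).round(1).tolist())
E
```

```text
clock: 2.1
ee_pos: [0.5053, -0.2055, 0.1697]
eef_rot: [0.662, 0.729, 0.129, 0.117]
force: [0.8, 0.5, -0.0]
opening: 0.999
grasp_force: 0.0
t 2.1 at [ 0.5053 -0.2055  0.1697] err mm [-0.1  0.2 -0.1] rv [ 0.0004  0.0012 -0.0057] 
 n 2 row [-0.06, 0.08, -0.06] [0.0002, 0.0006, -0.0029] F [ 0.8  0.5 -0. ] [-0.01  0.35 -0.1 ] open 0.999 g 0.0
[[274.6, 104.1], [273.0, 301.0], [246.0, 301.1], [241.9, 104.3]]
```

View pics/w1.png

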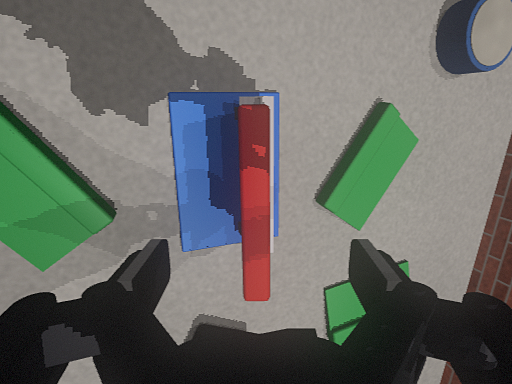

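```bash
python3 -m handwheel '[[[0,-2,20],[0,0,0],1],[[0,0,20],[0,0,0],1],[[0,0,20],[0,0,0],1],[[0,0,16],[0,0,0],0.8],[[0,0,8],[0,0,0],0.6],[[0,0,0],[0,0,0],0.3],[[0,0,0],[0,0,0],0],[[0,0,0],[0,0,0],0]]';python3 -m handwheel '[[[0,0,0],[0,0,0],0],[[0,0,0],[0,0,0],0],[[0,0,0],[0,0,0],0]]'
python3 - <<'E'
from h import *
Rt,M=tool(.101,A20)
go(np.array([.551,-.201,.044])+M@[-.002,0,.050],Rt,1)
E
```

```text
clock: 3.15
ee_pos: [0.5315, -0.2013, 0.0911]
eef_rot: [0.661, 0.73, 0.128, 0.116]
force: [-1.7, 0.4, -0.2]
opening: 0.227
grasp_force: 59.1
clock: 3.52
ee_pos: [0.5316, -0.2013, 0.0911]
eef_rot: [0.661, 0.73, 0.128, 0.117]
force: [-4.4, 0.1, 5.4]
opening: 0.222
grasp_force: 60.0
t 3.525 at [ 0.5316 -0.2013  0.0911] err mm [-1.7  0.1  0.9] rv [-0.0005  0.0008 -0.0009] 
 n 1 row [-1.65, 0.06, 0.87] [-0.0005, 0.0008, -0.0009] F [-4.4  0.1  5.4] [0.11 1.   0.09] open 0.222 g 60.0
```

```bash
python3 -m handwheel '[[[0,0,-4],[0,0,0],0],[[0,0,-10],[0,0,0],0],[[0,0,-20],[0,0,0],0],[[0,0,-25],[0,0,0],0],[[0,0,-25],[0,0,0],0],[[0,0,-25],[0,0,0],0],[[0,0,-15],[0,0,0],0],[[0,0,0],[0,0,0],0]]'
python3 - <<'E'
from h import *
from rig import vision
import cv2
c=np.array([.4801,.1717,0]);yaw=.2381
Rt,M=tool(yaw)
go(c+M@[-.022,0,.22],Rt,8)
s=vision.snapshot("wrist");cv2.imwrite("pics/w2.png",s["image"])
E
```

```text
clock: 4.53
ee_pos: [0.4899, -0.2059, 0.2084]
eef_rot: [0.661, 0.73, 0.129, 0.118]
force: [-0.1, 0.5, -3.2]
opening: 0.226
grasp_force: 59.7
t 4.525 at [ 0.4899 -0.2059  0.2084] err mm [373.6   9.8  -9.4] rv [ 0.3496  0.026  -0.1367] 
 n 8 row [46.6, 3.86, -0.95] [0.0437, 0.0032, -0.0171] F [-0.1  0.5 -3.2] [-0.09  0.6  -0.01] open 0.226 g 59.7
```

View pics/w2.png

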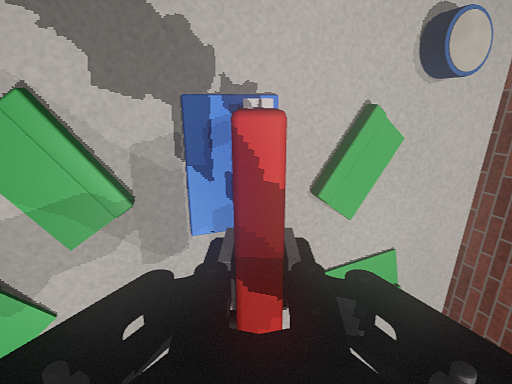

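```bash
python3 -m handwheel '[[[46.6,3.86,-1],[0.0437,0.0032,-0.0171],0],[[46.6,3.86,-1],[0.0437,0.0032,-0.0171],0],[[46.6,3.86,-1],[0.0437,0.0032,-0.0171],0],[[46.6,3.86,-1],[0.0437,0.0032,-0.0171],0],[[46.6,3.86,-1],[0.0437,0.0032,-0.0171],0],[[46.6,3.86,-1],[0.0437,0.0032,-0.0171],0],[[46.6,3.86,-1],[0.0437,0.0032,-0.0171],0],[[46.6,3.86,-1],[0.0437,0.0032,-0.0171],0]]'; python3 -m handwheel '[[[0,0,0],[0,0,0],0],[[0,0,0],[0,0,0],0]]'
python3 - <<'E'
from h import *
from rig import vision
import cv2
c=np.array([.4801,.1717,0]);yaw=.2381
Rt,M=tool(yaw)
go(c+M@[-.022,0,.22],Rt,1)
s=vision.snapshot("wrist");cv2.imwrite("pics/w3.png",cv2.resize(s["image"],(800,600)));np.save("pics/w3.npy",s,allow_pickle=True)
cs=lambda L:proj(s,np.array(L)@M.T+c).round(1).tolist()
print(cs([[.09,.1,.102],[.09,-.1,.102],[-.09,.1,.102],[-.09,-.1,.102]]),"fence+x",cs([[.012,.09,.054],[.012,-.09,.054]]))
E
```

```text
clock: 5.58
ee_pos: [0.4577, 0.1688, 0.2184]
eef_rot: [0.618, 0.787, -0.001, -0.002]
force: [1.1, 0.1, -3.5]
opening: 0.228
grasp_force: 59.6
clock: 5.82
ee_pos: [0.4578, 0.1669, 0.2184]
eef_rot: [0.618, 0.786, -0.001, -0.001]
force: [0.9, 0.4, -2.9]
opening: 0.224
grasp_force: 59.8
t 5.825 at [0.4578 0.1669 0.2184] err mm [-0.6  0.8 -1.6] rv [-0.0035 -0.0008  0.0012] 
 n 1 row [-0.63, 0.75, -1.6] [-0.0035, -0.0008, 0.0012] F [ 0.9  0.4 -2.9] [-0.03  0.03 -0.03] open 0.224 g 59.8
[[401.0, 66.0], [374.5, 285.9], [175.2, 65.9], [190.5, 285.3]] fence+x [[295.8, 83.3], [290.3, 253.1]]
```

View pics/w3.png

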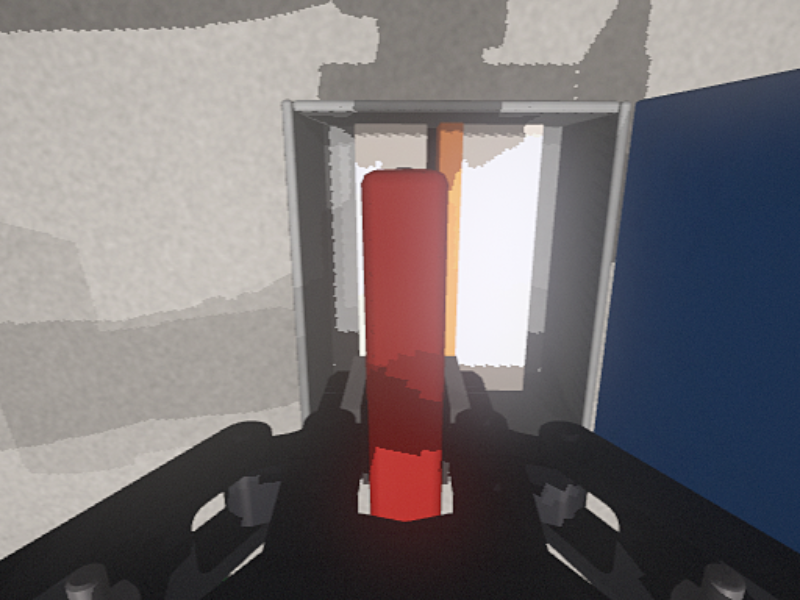

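```bash
python3 -m handwheel '[[[-0.6,0,15],[-0.0035,0,0.001],0],[[0,0,25],[0,0,0],0],[[0,0,25],[0,0,0],0],[[0,0,20],[0,0,0],0],[[0,0,15],[0,0,0],0],[[0,0,10],[0,0,0],0],[[0,0,5],[0,0,0],0],[[0,0,3],[0,0,0],0]]'; python3 -m handwheel '[[[0,0,0],[0,0,0],0]]'
python3 - <<'E'
from h import *
c=np.array([.4801,.1717,0]);Rt,M=tool(.2381)
go(c+M@[-.022,0,.098],Rt,1)
E
```

```text
clock: 6.88
ee_pos: [0.4588, 0.1666, 0.1019]
eef_rot: [0.618, 0.786, 0.001, 0.0]
force: [0.2, -0.4, -2.5]
opening: 0.226
grasp_force: 59.8
clock: 7.0
ee_pos: [0.4587, 0.1667, 0.1019]
eef_rot: [0.618, 0.786, 0.001, 0.0]
force: [-0.4, 0.4, -3.6]
opening: 0.225
grasp_force: 59.8
t 7.0 at [0.4587 0.1667 0.1019] err mm [-0.2 -0.   3.9] rv [ 0.0025 -0.0014 -0.0004] 
 n 1 row [-0.19, -0.03, 3.93] [0.0025, -0.0014, -0.0004] F [-0.4  0.4 -3.6] [ 0.01  0.03 -0.02] open 0.225 g 59.8
```

Touch down on the land to calibrate the height, 2 mm at a time.

```bash
for i in 1; do python3 -m handwheel '[[[0,0,2],[0.0025,0,0],0],[[0,0,2],[0,0,0],0],[[0,0,0],[0,0,0],0]]' | egrep 'pos|force:'; python3 -m handwheel '[[[0,0,1.5],[0,0,0],0],[[0,0,0],[0,0,0],0]]'| egrep 'pos|force:'; python3 -m handwheel '[[[0,0,1.5],[0,0,0],0],[[0,0,0],[0,0,0],0]]'| egrep 'pos|force:';  done
```

```text
ee_pos: [0.4584, 0.1666, 0.0976]
force: [-0.1, -0.2, -3.2]
grasp_force: 59.8
ee_pos: [0.4584, 0.1665, 0.0961]
force: [0.9, -0.2, -3.9]
grasp_force: 59.8
ee_pos: [0.4584, 0.1665, 0.0945]
force: [0.3, 0.7, -4.1]
grasp_force: 59.8
```

```bash
python3 -m handwheel '[[[0,0,1],[0,0,0],0],[[0,0,0],[0,0,0],0]]' | egrep 'pos|force:'; python3 -m handwheel '[[[0,0,1],[0,0,0],0],[[0,0,0],[0,0,0],0]]'| egrep 'pos|force:'; python3 -m handwheel '[[[0,0,1],[0,0,0],0],[[0,0,0],[0,0,0],0]]'| egrep 'pos|force:'
```

```text
ee_pos: [0.4584, 0.1665, 0.0936]
force: [1.0, 0.9, -3.9]
grasp_force: 59.8
ee_pos: [0.4584, 0.1666, 0.0926]
force: [-0.5, -0.1, -3.1]
grasp_force: 59.8
ee_pos: [0.4584, 0.1665, 0.0916]
force: [-0.2, -0.1, -3.9]
grasp_force: 59.8
```

```bash
python3 -m handwheel '[[[0,0,-1],[0,0,0],0],[[0,3,0],[0,0,0],0],[[0,3,0],[0,0,0],0],[[0,3,0],[0,0,0],0],[[0,2,0],[0,0,0],0],[[0,0,0],[0,0,0],0]]' | egrep 'pos|force:'; for i in 1; do python3 -m handwheel '[[[0,1.5,0],[0,0,0],0],[[0,0,0],[0,0,0],0]]'| egrep 'pos|force:'; python3 -m handwheel '[[[0,1.5,0],[0,0,0],0],[[0,0,0],[0,0,0],0]]'| egrep 'pos|force:';python3 -m handwheel '[[[0,1.5,0],[0,0,0],0],[[0,0,0],[0,0,0],0]]'| egrep 'pos|force:'; done; python3 -c "
from h import *
c=np.array([.4801,.1717,0]);Rt,M=tool(.2381)
go(c+M@[-.0045,0,.0926],Rt,1)"
```

```text
ee_pos: [0.4694, 0.1692, 0.0926]
force: [-0.7, 0.1, -4.5]
grasp_force: 59.8
ee_pos: [0.4707, 0.1695, 0.0927]
force: [0.5, 0.1, -2.6]
grasp_force: 59.8
ee_pos: [0.4722, 0.1699, 0.0927]
force: [0.2, -0.1, -3.4]
grasp_force: 59.8
ee_pos: [0.4737, 0.1703, 0.0927]
force: [0.3, -0.6, -3.3]
grasp_force: 59.8
t 10.125 at [0.4737 0.1703 0.0927] err mm [-0.1  2.1  0.1] rv [-0.0004 -0.0013 -0.0005] 
 n 1 row [-0.15, 2.05, 0.09] [-0.0004, -0.0013, -0.0005] F [ 0.3 -0.6 -3.3] [-0.03  0.05  0.  ] open 0.223 g 59.8
```

```bash
python3 -m handwheel '[[[0,1,0],[0,0,0],0],[[0,0,0],[0,0,0],0]]'| egrep 'pos|force:'; python3 -m handwheel '[[[0,1,0],[0,0,0],0],[[0,0,0],[0,0,0],0]]'| egrep 'pos|force:';python3 -m handwheel '[[[0,1,0],[0,0,0],0],[[0,0,0],[0,0,0],0]]'| egrep 'pos|force:'; python3 -c "
from h import *
c=np.array([.4801,.1717,0]);Rt,M=tool(.2381)
go(c+M@[-.0045,0,.0926],Rt,1)"
```

```text
ee_pos: [0.4746, 0.1705, 0.0927]
force: [-0.1, -0.4, -4.0]
grasp_force: 59.8
ee_pos: [0.4756, 0.1707, 0.0927]
force: [0.1, 0.2, -2.6]
grasp_force: 59.8
ee_pos: [0.4759, 0.1708, 0.0925]
force: [-1.5, 0.2, -3.4]
grasp_force: 59.9
t 10.875 at [0.4759 0.1708 0.0925] err mm [-0.1 -0.2 -0.1] rv [-0.0018 -0.0014 -0.0006] 
 n 1 row [-0.14, -0.23, -0.06] [-0.0018, -0.0014, -0.0006] F [-1.5  0.2 -3.4] [-0.13  0.43 -0.13] open 0.228 g 59.9
```

```bash
python3 -m handwheel '[[[0,1,0],[0,0,0],0],[[0,0,0],[0,0,0],0]]'| egrep 'pos|force:'; python3 -m handwheel '[[[0,1,0],[0,0,0],0],[[0,0,0],[0,0,0],0]]'| egrep 'pos|force:'; python3 -c "
from h import *
c=np.array([.4801,.1717,0]);Rt,M=tool(.2381)
go(c+M@[-.0045,0,.0926],Rt,1)"
```

```text
ee_pos: [0.4762, 0.1709, 0.0924]
force: [-5.2, -0.2, -0.8]
grasp_force: 60.3
ee_pos: [0.4765, 0.171, 0.0923]
force: [-6.4, -0.2, -0.6]
grasp_force: 60.7
t 11.375 at [0.4765 0.171  0.0923] err mm [-0.2 -0.8 -0.3] rv [-0.0046 -0.0016 -0.0008] 
 n 1 row [-0.21, -0.8, -0.31] [-0.0046, -0.0016, -0.0008] F [-6.4 -0.2 -0.6] [-0.27  1.66 -0.35] open 0.224 g 60.7
```

```bash
for i in 1; do python3 -m handwheel '[[[0,0,0],[0,0,0.006],0],[[0,0,0],[0,0,0],0]]'| egrep 'ee_pos|^force:'; python3 -c "
from rig import readout as r;o=r.get_obs();print(o['force'],o['ft_torque'])"; python3 -m handwheel '[[[0,0,0],[0,0,0.006],0],[[0,0,0],[0,0,0],0]]'| egrep 'ee_pos|^force:'; python3 -c "
from rig import readout as r;o=r.get_obs();print(o['force'],o['ft_torque'])"; done
```

```text
ee_pos: [0.4765, 0.171, 0.0922]
force: [-6.3, -0.7, 0.0]
[-6.25364655 -0.72033871  0.02620662] [-0.31051923  1.51473628 -0.0738721 ]
ee_pos: [0.4765, 0.1708, 0.0921]
force: [-6.1, -1.7, -0.8]
[-6.05794625 -1.74888326 -0.7601142 ] [-0.34005473  1.46330298  0.32311604]
```

```bash
python3 -m handwheel '[[[0,-2,0],[0,0,-0.005],0],[[0,-2,0],[0,0,0],0],[[0,0,0],[0,0,0],0]]'| egrep 'ee_pos|^force:';  python3 -c "
from h import *
c=np.array([.4801,.1717,0]);Rt,M=tool(.2311)
go(c+M@[-.0057,0,.0926],Rt,1)"; python3 -m handwheel '[[[0,0,1.5],[0,0,0],0],[[0,0,1.5],[0,0,0],0],[[0,0,0],[0,0,0],0]]'| egrep 'ee_pos|^force:'
```

```text
ee_pos: [0.4756, 0.1708, 0.0931]
force: [0.4, -0.7, -4.2]
t 12.25 at [0.4756 0.1708 0.0931] err mm [-0.1 -1.1  0.5] rv [ 0.0019 -0.0013 -0.0006] 
 n 1 row [-0.11, -1.1, 0.54] [0.0019, -0.0013, -0.0006] F [ 0.4 -0.7 -4.2] [ 0.01  0.01 -0.02] open 0.221 g 59.8
ee_pos: [0.4745, 0.1705, 0.0895]
force: [0.5, -0.3, -3.9]
```

```bash
for i in 1; do python3 -m handwheel '[[[0,0,1.5],[0,0,0],0],[[0,0,1.5],[0,0,0],0],[[0,0,0],[0,0,0],0]]'| egrep 'ee_pos|^force:';python3 -m handwheel '[[[0,0,1.5],[0,0,0],0],[[0,0,1.5],[0,0,0],0],[[0,0,0],[0,0,0],0]]'| egrep 'ee_pos|^force:'; done;  python3 -c "
from h import *
c=np.array([.4801,.1717,0]);Rt,M=tool(.2311)
go(c+M@[-.0057,0,.062],Rt,1)"
```

```text
ee_pos: [0.4744, 0.1705, 0.0865]
force: [0.7, -0.3, -4.3]
ee_pos: [0.4743, 0.1704, 0.0835]
force: [0.1, -0.5, -3.8]
t 13.375 at [0.4743 0.1704 0.0835] err mm [-0.1  0.2 21.5] rv [-0.0011 -0.0013 -0.0006] 
 n 1 row [-0.13, 0.25, 21.48] [-0.0011, -0.0013, -0.0006] F [ 0.1 -0.5 -3.8] [-0.    0.08  0.01] open 0.224 g 59.8
```

```bash
python3 -m handwheel '[[[0,0,3],[0,0,0],0],[[0,0,3],[0,0,0],0],[[0,0,3],[0,0,0],0],[[0,0,0],[0,0,0],0]]'| egrep 'ee_pos|^force:';python3 -m handwheel '[[[0,0,3],[0,0,0],0],[[0,0,2],[0,0,0],0],[[0,0,2],[0,0,0],0],[[0,0,0],[0,0,0],0]]'| egrep 'ee_pos|^force:'; python3 -m handwheel '[[[0,0,2],[0,0,0],0],[[0,0,0],[0,0,0],0]]'| egrep 'ee_pos|^force:'; python3 -c "
from h import *
c=np.array([.4801,.1717,0]);Rt,M=tool(.2311)
go(c+M@[-.0057,0,.062],Rt,1)"
```

```text
ee_pos: [0.4742, 0.1704, 0.0743]
force: [0.2, 0.8, -3.8]
ee_pos: [0.4743, 0.1704, 0.0675]
force: [0.1, 0.1, -3.3]
ee_pos: [0.4744, 0.1705, 0.0655]
force: [-0.2, -1.0, -3.5]
t 14.625 at [0.4744 0.1705 0.0655] err mm [-0.1  0.2  3.5] rv [-0.0009 -0.0013 -0.0005] 
 n 1 row [-0.14, 0.17, 3.53] [-0.0009, -0.0013, -0.0005] F [-0.2 -1.  -3.5] [-0.02  0.04  0.01] open 0.226 g 59.8
```

```bash
for i in 1; do python3 -m handwheel '[[[0,0,1.5],[0,0,0],0],[[0,0,0],[0,0,0],0]]'| egrep 'ee_pos|^force:'; python3 -m handwheel '[[[0,0,1.5],[0,0,0],0],[[0,0,0],[0,0,0],0]]'| egrep 'ee_pos|^force:'; python3 -m handwheel '[[[0,0,1],[0,0,0],0],[[0,0,0],[0,0,0],0]]'| egrep 'ee_pos|^force:'; done
```

```text
ee_pos: [0.4744, 0.1705, 0.064]
force: [-0.1, 0.2, -3.8]
ee_pos: [0.4744, 0.1705, 0.0625]
force: [-1.5, 0.9, -4.1]
ee_pos: [0.4744, 0.1705, 0.0616]
force: [0.1, -0.4, -3.5]
```

```bash
for i in 1; do python3 -m handwheel '[[[0,0,1],[0,0,0],0],[[0,0,0],[0,0,0],0]]'| egrep 'ee_pos|^force:'; python3 -m handwheel '[[[0,0,1],[0,0,0],0],[[0,0,0],[0,0,0],0]]'| egrep 'ee_pos|^force:'; python3 -m handwheel '[[[0,0,1],[0,0,0],0],[[0,0,0],[0,0,0],0]]'| egrep 'ee_pos|^force:'; done
```

```text
ee_pos: [0.4746, 0.1707, 0.0609]
force: [-1.4, 1.1, -0.6]
ee_pos: [0.4746, 0.1709, 0.0608]
force: [-3.2, 1.3, 6.3]
ee_pos: [0.4747, 0.1709, 0.0608]
force: [-4.0, -0.7, 11.7]
```

```bash
python3 -m handwheel '[[[0,0,-1.5],[0,0,0],0],[[0,0,0],[0,0,0],0.35],[[0,0,0],[0,0,0],0.5],[[0,0,0],[0,0,0],0.5],[[0,0,0],[0,0,0],0.5]]'; python3 -m handwheel '[[[0,0,-15],[0,0,0],0.5],[[0,0,-25],[0,0,0],0.5],[[0,0,-40],[0,0,0],0.5],[[0,0,-40],[0,0,0],0.5],[[0,0,-40],[0,0,0],0.5],[[0,0,-40],[0,0,0],0],[[0,0,0],[0,0,0],0],[[0,0,0],[0,0,0],0]]'
python3 - <<'E'
from h import *
from rig import vision
import cv2
c=np.array([.4801,.1717,0]);Rt,M=tool(.2311)
go(c+M@[0,0,.28],Rt,1)
a=vision.snapshot("wrist")["image"];b=vision.snapshot("side")["image"][90:260,130:300]
cv2.imwrite("pics/w4.png",np.hstack([cv2.resize(a,(440,330)),cv2.resize(b,(330,330))]))
E
```

```text
clock: 16.75
ee_pos: [0.4745, 0.1705, 0.0601]
eef_rot: [0.621, 0.784, 0.0, -0.001]
force: [-0.2, -0.2, 0.2]
opening: 0.498
grasp_force: 0.0
clock: 17.75
ee_pos: [0.4744, 0.1702, 0.2603]
eef_rot: [0.621, 0.784, 0.0, -0.001]
force: [-0.3, 0.4, -0.5]
opening: -0.001
grasp_force: 0.0
t 17.75 at [0.4744 0.1702 0.2603] err mm [  0.2   5.9 -19.7] rv [-0.0004 -0.0013 -0.0005] 
 n 1 row [0.16, 5.88, -19.7] [-0.0004, -0.0013, -0.0005] F [-0.3  0.4 -0.5] [-0.08 -0.   -0.  ] open -0.001 g 0.0
```

View pics/w4.png

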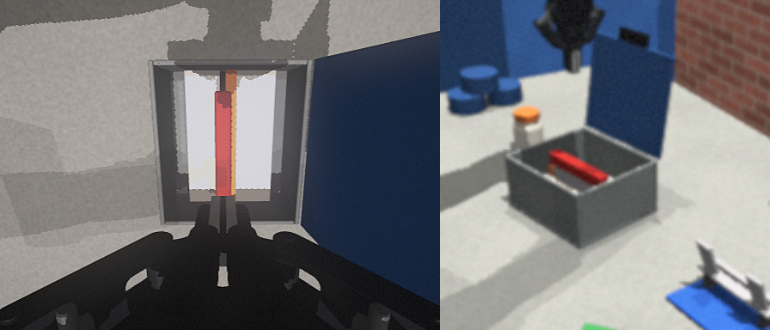

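```bash
python3 -m handwheel '[[[0,0,-40],[0,0,0],0],[[0,0,-32],[0,0,0],0],[[0,0,0],[0,0,0],0]]'| egrep 'ee_pos|^force:|rot'; python3 -m handwheel '[[[0,30,0],[0,0,0],0],[[0,30,0],[0,0,0],0],[[0,30,0],[0,0,0],0],[[0,30,0],[0,0,0],0],[[0,30,0],[0,0,0],0],[[0,28,0],[0,0,0],0],[[0,0,0],[0,0,0],0]]'| egrep 'ee_pos|^force:|rot';  python3 -c "
from h import *
c=np.array([.4801,.1717,0]);Rt,M=tool(.2311)
go(c+M@[.172,0,.26],Rt,1)
print(readout.get_obs()['joint_positions'])"
```

```text
ee_pos: [0.4755, 0.1705, 0.3336]
eef_rot: [0.621, 0.784, 0.001, 0.0]
force: [-1.1, -0.3, -0.5]
ee_pos: [0.6489, 0.211, 0.3266]
eef_rot: [0.621, 0.784, -0.003, -0.003]
force: [0.5, 0.2, 0.5]
t 19.1 at [0.6489 0.211  0.3266] err mm [ 0.4 -0.8 66.6] rv [-0.0079 -0.0007 -0.0008] 
 n 1 row [0.37, -0.79, 66.56] [-0.0079, -0.0007, -0.0008] F [0.5 0.2 0.5] [-0.06 -0.03 -0.02] open 0.001 g 0.0
[3.13778914e-01 6.75907110e-01 9.29385069e-01 1.83206650e+00
 1.31619187e-03 1.65431362e+00]
```

```bash
python3 -m handwheel '[[[0,0,20],[-0.008,0,0],0],[[0,0,20],[0,0,0],0],[[0,0,12],[0,0,0],0],[[0,0,0],[0,0,0],0]]'| egrep 'ee_pos|^force:|rot'; python3 -m handwheel '[[[0,-5,0],[0,0,0],0],[[0,-5,0],[0,0,0],0],[[0,-5,0],[0,0,0],0],[[0,0,0],[0,0,0],0]]'| egrep 'ee_pos|^force:|rot'
python3 - <<'E'
from h import *
c=np.array([.4801,.1717,0]);Rt,M=tool(.2311)
go(c+M@[.157,0,.275],Rt,1)
h=np.array([.09,.1025]);prev=None
for th in np.linspace(1.75,0,36):
    u=np.array([-np.cos(th),np.sin(th)]);n=np.array([np.sin(th),np.cos(th)])
    p=(h+u*.178+n*.008+[.013,0])*1e3
    print(round(th,2),p.round(0), "" if prev is None else (p-prev).round(1));prev=p
E
```

```text
ee_pos: [0.6464, 0.2105, 0.2782]
eef_rot: [0.621, 0.784, 0.001, 0.001]
force: [0.8, -0.5, 0.5]
ee_pos: [0.6333, 0.2075, 0.2806]
eef_rot: [0.621, 0.784, 0.004, 0.002]
force: [0.4, -0.8, -0.3]
t 20.1 at [0.6333 0.2075 0.2806] err mm [ 0.2 -0.4  5.6] rv [ 0.0082 -0.0014 -0.0005] 
 n 1 row [0.19, -0.38, 5.63] [0.0082, -0.0014, -0.0005] F [ 0.4 -0.8 -0.3] [0.04 0.   0.06] open -0.001 g 0.0
1.75 [143. 276.] 
1.7 [134. 278.] [-8.7  1.8]
1.65 [125. 279.] [-8.8  1.3]
1.6 [116. 280.] [-8.9  0.9]
1.55 [107. 281.] [-8.9  0.4]
1.5 [ 98. 281.] [-8.9 -0. ]
1.45 [ 89. 280.] [-8.9 -0.5]
1.4 [ 81. 279.] [-8.9 -0.9]
1.35 [ 72. 278.] [-8.8 -1.3]
1.3 [ 63. 276.] [-8.7 -1.8]
1.25 [ 54. 274.] [-8.6 -2.2]
1.2 [ 46. 271.] [-8.5 -2.6]
1.15 [ 38. 268.] [-8.4 -3.1]
1.1 [ 29. 265.] [-8.2 -3.5]
1.05 [ 21. 261.] [-8.  -3.9]
1.0 [ 14. 257.] [-7.8 -4.3]
0.95 [  6. 252.] [-7.6 -4.7]
0.9 [ -1. 247.] [-7.3 -5. ]
0.85 [ -8. 242.] [-7.1 -5.4]
0.8 [-15. 236.] [-6.8 -5.7]
0.75 [-22. 230.] [-6.5 -6.1]
0.7 [-28. 223.] [-6.2 -6.4]
0.65 [-34. 217.] [-5.9 -6.7]
0.6 [-39. 210.] [-5.5 -7. ]
0.55 [-45. 202.] [-5.2 -7.3]
0.5 [-49. 195.] [-4.8 -7.5]
0.45 [-54. 187.] [-4.4 -7.7]
0.4 [-58. 179.] [-4.  -7.9]
0.35 [-61. 171.] [-3.6 -8.1]
0.3 [-65. 163.] [-3.2 -8.3]
0.25 [-67. 154.] [-2.8 -8.5]
0.2 [-70. 146.] [-2.4 -8.6]
0.15 [-72. 137.] [-1.9 -8.7]
0.1 [-73. 128.] [-1.5 -8.8]
0.05 [-74. 119.] [-1.1 -8.8]
0.0 [-75. 110.] [-0.6 -8.9]
```

```bash
python3 -m handwheel '[[[0,-6,1],[0,0,0],0],[[0,-6,1],[0,0,0],0],[[0,-8,0],[0,0,0],0],[[0,-8,0],[0,0,0],0],[[0,-8,0],[0,0,0],0]]'| egrep 'ee_pos|^force:|rot'; python3 -m handwheel '[[[0,-8,0],[0,0,0],0],[[0,-8,0],[0,0,0],0],[[0,-8,0],[0,0,0],0],[[0,-8,0],[0,0,0],0]]'| egrep 'ee_pos|^force:|rot'; python3 -c "
from h import *
c=np.array([.4801,.1717,0]);Rt,M=tool(.2311)
go(c+M@[.089,0,.28],Rt,1)"
```

```text
ee_pos: [0.5981, 0.1993, 0.278]
eef_rot: [0.621, 0.784, 0.004, 0.002]
force: [1.7, -0.5, 1.8]
ee_pos: [0.5667, 0.1918, 0.2769]
eef_rot: [0.621, 0.784, 0.003, 0.002]
force: [2.1, 0.2, -1.2]
t 21.225 at [0.5667 0.1918 0.2769] err mm [ 0.3  0.1 -3.1] rv [ 0.0062 -0.0011 -0.0006] 
 n 1 row [0.25, 0.14, -3.14] [0.0062, -0.0011, -0.0006] F [ 2.1  0.2 -1.2] [ 0.06 -0.52 -0.03] open 0.003 g 1.0
```

```bash
python3 -m handwheel '[[[0,-8.9,0.5],[0,0,0],0],[[0,-8.8,1],[0,0,0],0],[[0,-8.7,1.5],[0,0,0],0],[[0,-8.6,2],[0,0,0],0],[[0,-8.5,2.5],[0,0,0],0],[[0,-8.4,3],[0,0,0],0],[[0,-8.2,3.5],[0,0,0],0],[[0,-8,4],[0,0,0],0]]'| egrep 'ee_pos|^force:|rot'; python3 -m handwheel '[[[0,-7.8,4.3],[0,0,0],0],[[0,-7.6,4.7],[0,0,0],0],[[0,-7.3,5],[0,0,0],0],[[0,-7.1,5.4],[0,0,0],0]]'| egrep 'ee_pos|^force:|rot'; python3 -c "
from h import *
c=np.array([.4801,.1717,0]);Rt,M=tool(.2311)
go(c+M@[-.008,0,.242],Rt,1)"
```

```text
ee_pos: [0.5006, 0.1764, 0.2591]
eef_rot: [0.621, 0.784, 0.003, 0.002]
force: [1.5, -0.1, 1.8]
ee_pos: [0.4718, 0.1697, 0.239]
eef_rot: [0.621, 0.784, 0.003, 0.002]
force: [0.4, -0.2, 1.2]
t 22.725 at [0.4718 0.1697 0.239 ] err mm [ 0.   0.6 -3. ] rv [ 0.0072 -0.0014 -0.0005] 
 n 1 row [0.02, 0.55, -3.03] [0.0072, -0.0014, -0.0005] F [ 0.4 -0.2  1.2] [-0.08 -0.07  0.01] open 0.002 g 0.7
```

Forces of 1–3 N match the lid moving; continue the arc from 0.85 rad.

```bash
python3 -m handwheel '[[[0,-6.8,5.7],[0,0,0],0],[[0,-6.5,6.1],[0,0,0],0],[[0,-6.2,6.4],[0,0,0],0],[[0,-5.9,6.7],[0,0,0],0],[[0,-5.5,7],[0,0,0],0],[[0,-5.2,7.3],[0,0,0],0],[[0,-4.8,7.5],[0,0,0],0],[[0,-4.4,7.7],[0,0,0],0]]'| egrep 'ee_pos|^force:|rot'
python3 - <<'E'
from h import *
from rig import vision
import cv2
c=np.array([.4801,.1717,0]);Rt,M=tool(.2311)
go(c+M@[-.054,0,.187],Rt,1)
cv2.imwrite("pics/s5.png",cv2.resize(vision.snapshot("side")["image"][60:260,100:366],(798,600)))
E
```

```text
ee_pos: [0.4283, 0.1595, 0.184]
eef_rot: [0.621, 0.784, 0.003, 0.002]
force: [0.2, 0.8, 1.8]
t 23.725 at [0.4283 0.1595 0.184 ] err mm [ 0.  -0.8 -3. ] rv [ 0.0072 -0.0013 -0.0006] 
 n 1 row [0.01, -0.76, -2.98] [0.0072, -0.0013, -0.0006] F [0.2 0.8 1.8] [-0.1   0.03  0.01] open 0.001 g 0.5
```

View pics/s5.png

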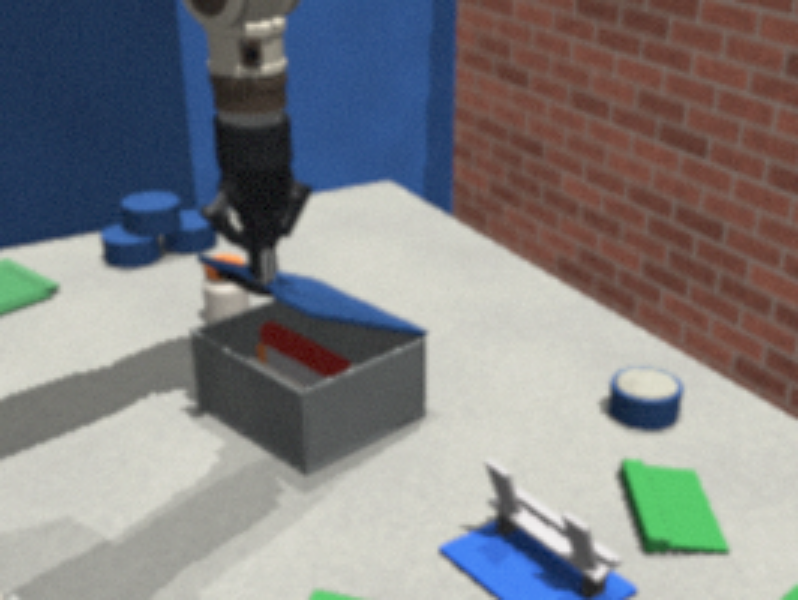

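```bash
python3 -m handwheel '[[[0,-4,8],[0,0,0],0],[[0,-3.6,8],[0,0,0],0],[[0,-3,8],[0,0,0],0],[[0,-2.5,8],[0,0,0],0],[[0,-2,8],[0,0,0],0],[[0,-1.5,7],[0,0,0],0],[[0,-1,6],[0,0,0],0],[[0,-1,5],[0,0,0],0]]'| egrep 'ee_pos|^force:'; python3 -m handwheel '[[[0,0,4],[0,0,0],0],[[0,0,3],[0,0,0],0],[[0,0,2],[0,0,0],0],[[0,0,2],[0,0,0],0],[[0,0,0],[0,0,0],0]]'| egrep 'ee_pos|^force:'
```

```text
ee_pos: [0.4109, 0.1555, 0.1261]
force: [-0.7, -0.3, 0.6]
ee_pos: [0.4112, 0.1556, 0.1154]
force: [-1.0, 0.0, 0.0]
```

```bash
for i in 1; do python3 -m handwheel '[[[0,0,1.5],[0,0,0],0],[[0,0,1.5],[0,0,0],0],[[0,0,0],[0,0,0],0]]'| egrep 'ee_pos|^force:';python3 -m handwheel '[[[0,0,1],[0,0,0],0],[[0,0,0],[0,0,0],0]]'| egrep 'ee_pos|^force:';python3 -m handwheel '[[[0,0,1],[0,0,0],0],[[0,0,0],[0,0,0],0]]'| egrep 'ee_pos|^force:';python3 -m handwheel '[[[0,0,1],[0,0,0],0],[[0,0,0],[0,0,0],0]]'| egrep 'ee_pos|^force:'; done
```

```text
ee_pos: [0.4111, 0.1556, 0.1124]
force: [0.3, 0.6, 1.0]
ee_pos: [0.411, 0.1556, 0.1114]
force: [-0.1, 0.8, -0.5]
ee_pos: [0.411, 0.1556, 0.1106]
force: [-0.8, -1.3, 1.6]
ee_pos: [0.4111, 0.1556, 0.1105]
force: [-2.7, -1.1, 9.9]
```

```bash
python3 -m handwheel '[[[0,0,-2],[0,0,0],0],[[0,0,-15],[0,0,0],0],[[0,0,-30],[0,0,0],0],[[0,0,-40],[0,0,0],0],[[0,0,-40],[0,0,0],0],[[0,0,0],[0,0,0],0],[[0,0,0],[0,0,0],0]]'
python3 - <<'E'
from rig import vision
import cv2,numpy as np
a=vision.snapshot("side")["image"][60:260,100:366];b=vision.snapshot("top")["image"][90:290,100:366]
cv2.imwrite("pics/end.png",np.hstack([cv2.resize(a,(399,300)),cv2.resize(b,(399,300))]))
E
```

```text
clock: 27.4
ee_pos: [0.4098, 0.1551, 0.2357]
eef_rot: [0.621, 0.784, 0.003, 0.002]
force: [-0.7, 0.5, -0.4]
opening: 0.0
grasp_force: 0.0
```

View pics/end.png

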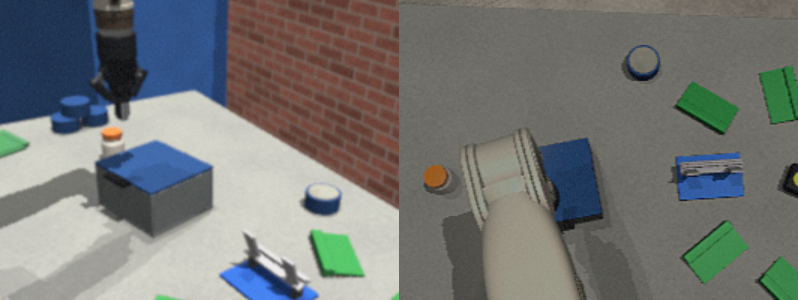

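The lid lies flat on the rim at (155,165), the stand is empty, the mould, jar and tape are in place, and the arm is clear.

```bash
python3 -c "
from rig import workorder;print(workorder.close_job())"
```

```text
the job is handed in; nothing more can be done
None
```

The scraper is fully home in the slot and the lid is shut; the mould, jar and tape measure were left where they were, and I handed the job in at about 27.5 s of the 59 s limit.

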